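Start a timed stirring run

TASK

Start the timed stirring run with the fingertips alone: on the power box push the raised far half of the wide rocker down until it is fully over, then press the long bar key on the front deck of the stirrer all the way down (it stays down), then press the tall round plunger of the bench timer all the way down and let it come back up. Do them in that order, press none of the other switches and keys, and do not lift anything or push it out of place: the timer, the steel beaker and everything else stay where they stand.

Things in the scene. Friction and masses are not known exactly. Their poses are not given: they have to be found in the camera images.
- powerbox: Fixed grey painted box, 140 mm deep (its x) x 190 wide (its y) x 60 high, three grey rockers on top with their pivots across the box at its x = -20 mm. Origin: centre of the underside on the table; x points from its front (robot side) to its back, y to its left, z up. It may stand left, middle or right, yawed up to 0.25 rad; so may the stirrer and the timer.
- wide_rocker (a joint): Tilt of the wide rocker (50 mm long in the box's x, 44 wide in y, centred at box y = +45 mm; the two others are 24 mm wide). About 0 rad as found: far (+x) half raised, its edge 15 mm above the box top. 0.44 rad: fully over, far half down on its stop. It stays where it is left; friction needs about 2 to 5 N on the far half, by how far from the pivot it is pushed.
- wide_rocker_far (a point): Point on the top face of the wide rocker, 18 mm from the pivot on the far half, mid-width: where to push, straight down. It sinks about 8 mm from off to fully over. z is the rocker's face normal.
- aux_a_far (a point): The same point on the first narrow rocker (50 x 24 mm), centred at box y = -15 mm, as found switched off; leave alone.
- aux_b_far (a point): The same point on the second narrow rocker (50 x 24 mm), centred at box y = -62 mm, as found switched on; leave alone.
- stirrer: Fixed white magnetic stirrer, 220 deep (x) x 150 wide (y) mm. Its front deck (x = -110 to -35 mm) is 55 mm high and carries the keys; behind it the body is 72 mm high with a round steel plate (r 62 mm, top at 85 mm) on which the beaker stands. Origin: centre of the underside; x front to back, z up.
- bar_key (a joint): Depth of the stirrer's long black bar key (20 x 50 mm, long in y, centred at x = -80, y = +25 mm of the stirrer). Near 0 as found (top 10 mm above the deck), 0.006 m fully down. It stays where it is left; friction about 3 N.
- bar_key_top (a point): Centre of the bar key's top face; moves with it. Push straight down.
- square_key (a joint): Depth of the stirrer's black square key (20 x 20 mm, centred at x = -80, y = -48 mm of the stirrer); springs back, 0.006 m fully down. Leave alone.
- timer: Loose grey bench timer, 90 deep (x) x 140 wide (y) x 50 high mm, 0.5 to 0.85 kg. Origin: centre of the underside; x front to back, y to its left, z up.
- plunger (a joint): Depth of the timer's tall round plunger (26 mm across, centred at x = +10, y = +36 mm of the timer, top 20 mm above its case when up). Springs back; 0 up, 0.008 m fully down, which takes 5 N.
- plunger_top (a point): Centre of the plunger's top face; moves with it. Push straight down.
- low_key (a joint): Depth of the timer's low square key (20 x 20 mm, 6 mm above the case, centred at x = +10, y = -36 mm of the timer); springs back, 0.005 m fully down. Leave alone.
- beaker: Open steel beaker, tapered, 80 mm across its rim, 80 high, loose on the stirrer's plate. Origin: centre of underside.
- vial: Small glass jar, 28 mm across, 45 high, loose on the back part of the power box's top. Origin: centre of underside.
- scoop: Steel spatula with a wooden handle, 170 mm long, lying on the table on the robot side of the timer. Origin: underside, mid-length.
- jar: Amber jar, 44 mm across, 55 high, on the table in front of the stirrer. Origin: centre of underside.
- bottle: Amber bottle, 68 mm across, 150 high, at the back. Origin: centre of underside.
- funnel: Orange funnel standing on its mouth, 84 mm across, 85 high, at the back. Origin: centre of underside.
- rack: Steel test-tube rack, 200 x 70 mm, tubes up to 120 high, at the left. Origin: centre of underside.
- dish: White dish, 100 mm across, 30 high, at the right. Origin: centre of underside.

How it is judged:
By the outcome, as a careful person would: the job done as asked, in the order asked, and still so for the second after the job is handed in, with the robot touching nothing.
It also fails if it takes over 48 s, if anything falls off the work surface, if the arm or the gripper's body presses on something with over 40 N, if the wrist force passes 120 N, or if a joint passes its speed limit or range.

ROBOT

A 7-joint arm with a two-finger parallel gripper is mounted at the origin on the work surface. World frame = base frame: x ahead of the robot, y to its left, z up, the work surface at z = 0. Lengths are in m, angles in rad, forces in N, time in s.
With the tool pointing down it reaches from about 0.425 to 0.95 m from the base axis. Payload 16.7 kg.
Tool frame: the origin (TCP) lies midway between the tips of the shut fingers; the grasp point (between the pads) lies 19 mm behind it; y points along the fingers, z is the direction in which the jaws open and shut, and the axes are right-handed (so a half turn about y gives the same grasp; the last joint's range is limited). The gripper opens to 94 mm and grips with 3 to 60 N. Pads are 16 mm wide; open, the fingers measure 119 mm over their backs; the gripper's body (75 mm by 177 mm) begins 78 mm behind the grasp point.
Start: joints at [-0.149, 0.426, 0.074, 1.606, -0.034, 1.111, -0.067], TCP at [0.675, -0, 0.205] pointing down, gripper open.
Joint ranges: [-2.85, 2.85], [-0.5, 2.14], [-1.23, 1.37], [0.21, 2.46], [-1.02, 4.16], [0.16, 2.05], [-2.73, 2.73]. Speed limits (rad/s): [1.89, 1.89, 2.39, 2.39, 3.01, 3.01, 3.01].

INTERFACE

Orientations are given as a unit quaternion [w, x, y, z].
In Python, from workcell import monitor, vision, sign_off gives the robot as it stands.
- The arm moves only by the shell command python3 -m inch 'ROWS' [FORCE]. ROWS is JSON, a list of rows, each a list of 3 entries, a list of its own where there are three numbers: the finger opening in mm, from 0 to 94, then the shift along the tool's x, y, z in mm, then the turn, a rotation vector about the tool's x, y, z in rad. In form: [[hand, [dx, dy, dz], [ax, ay, az]], ...]. A call has 1 to 5 rows; each row shifts and turns the commanded pose from where the row before left it, along the tool's axes as they then stand; what a row does not reach is not made up. A row lasts 1/8 s, in which the tool goes at most 62.5 mm and 10.7 degrees, less where a joint would pass 70% of its speed; a pose out of reach is approached as far as the arm can. A call is refused whole if a number of a shift passes 62.5 or a number of a turn 0.188, either way. A call with a gripper value outside its range is refused whole. The fingers move at their own pace and stop on an object; FORCE is the grip in N (left out, the last holds). Time passes only in rows, so rows that do not move let the fingers close. It gives the time, the measured TCP pose, the force and the opening at its end, in the units of the state.
- monitor.observe(): the state, without advancing time (a new reading comes with each control period).
- vision.get_image(name): name is "scene" or "side" or "wrist"; returns (picture, depth): 480x640x3 uint8, red, green, blue; 480x640 float32, m along the optical axis (not along the pixel's ray), 0 where there is no reading.
- vision.get_calibration(name): a dict with "mtx" (3x3 intrinsics, pixels), "k1" (the pictures are not rectified: a ray, as slopes to the right and down, at radius r is drawn at 1 + k1 r^2 times it, then the intrinsics apply), "R" (3x3) and "t" (3): a world point X has camera coordinates R X + t; the wrist camera has in their place "tool_from_camera" (4x4, takes a point from camera to tool coordinates, whose origin is the TCP and whose axes are the tool frame's). Camera axes: x right, y down, z forward; pixel columns grow to the right and rows downward; lengths in m; the calibration is good to about 2 mm. A picture is of the moment at which its call begins: read the wrist's pose just before it. get_calibration takes no time and is no camera call.
- sign_off(): hands the job in, once; it reports no verdict.
The state is a dict: "clock": time; "q": joint angles; "qd": joint speeds; "effort": joint torques, N m; "tool_pos": TCP position; "eef_rot": TCP orientation; "ft_force": force on the tool from outside, world axes, zero at the start; "torque": the same for the moment, N m; "finger_gap": opening from 0.0 (shut) to 1.0 (fully open).
Only numpy, scipy, OpenCV 4.12 (cv2) and the standard library are available. Lean on these libraries where they do the work, as an engineer would, in place of code of your own. Each camera call takes 0.05 s, during which the arm holds its last target. There are 200 camera calls.

## Working session

There is one attempt and no reset: what is moved stays moved. The work goes in short steps, Python scripts to look and compute and a shell command to move; the robot and the scene stay as the last step left them, time stands still between calls to the robot, and variables do not carry over. Pictures are saved under pics/ and viewed, about 8 in all and at most 12, crops included, and the job is handed in when it is done.

```bash
mkdir -p pics; ls; python3 - <<'E'
from workcell import monitor, vision
import cv2,numpy as np
s=monitor.observe();print(s)
for n in("scene","side","wrist"):
    im,d=vision.get_image(n);np.savez(f"pics/{n}0.npz",im=im,d=d)
    cv2.imwrite(f"pics/{n}0.png",im[:,:,::-1]);print(n,vision.get_calibration(n))
E
```

```text
pics
{'clock': 0.0, 'q': array([-0.14945396,  0.42671449,  0.07385851,  1.60659743, -0.03412436,
        1.11082953, -0.0670734 ]), 'qd': array([-4.25871872e-04,  8.80549616e-04, -1.60357852e-04,  2.44820372e-03,
        9.14904845e-05, -1.09438424e-03, -2.98522277e-04]), 'effort': array([-4.09355038e-03, -9.35844111e+01,  3.66462663e+00, -4.54201269e+01,
       -4.89189907e-02,  2.02478352e-02, -6.48899413e-05]), 'tool_pos': array([ 6.74554814e-01, -5.94681791e-05,  2.04791763e-01]), 'eef_rot': array([-0.49964223,  0.50032327, -0.50032003,  0.49971405]), 'ft_force': array([-0.09852045,  0.02698269,  0.47864375]), 'torque': array([0.01932351, 0.00804574, 0.00493592]), 'finger_gap': 1.0028862158036826}
scene {'mtx': array([[555.70784155,   0.        , 327.10580427],
       [  0.        , 555.70784155, 235.80146044],
       [  0.        ,   0.        ,   1.        ]]), 'k1': -0.02672271084546387, 'R': array([[-0.55473637,  0.83182918, -0.01810442],
       [ 0.48791666,  0.3076061 , -0.81689401],
       [-0.67394724, -0.46199427, -0.57650361]]), 't': array([ 0.30365827, -0.18589092,  1.
[... 271 characters left out ...]
.17015963, -0.59556242, -0.78508032],
       [ 0.21999545,  0.75363178, -0.61938772]]), 't': array([-0.52748372,  0.16170185,  1.19093158])}
wrist {'mtx': array([[369.04490909,   0.        , 316.79843708],
       [  0.        , 369.04490909, 239.99384006],
       [  0.        ,   0.        ,   1.        ]]), 'k1': -0.060137086272132684, 'tool_from_camera': array([[-1.89457242e-03,  9.60522848e-01,  2.78194662e-01,
        -8.12265943e-02],
       [-2.74010356e-04, -2.78195649e-01,  9.60524391e-01,
        -1.80371738e-01],
       [ 9.99998168e-01,  1.74355480e-03,  7.90255013e-04,
         1.81205499e-04],
       [ 0.00000000e+00,  0.00000000e+00,  0.00000000e+00,
         1.00000000e+00]])}
```

View pics/scene0.png

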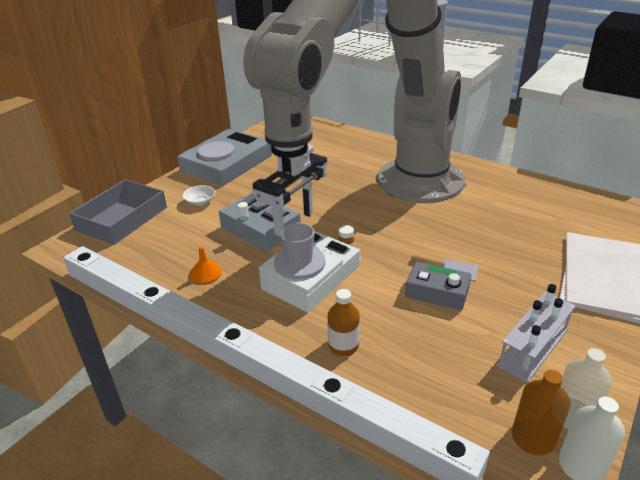

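View pics/side0.png

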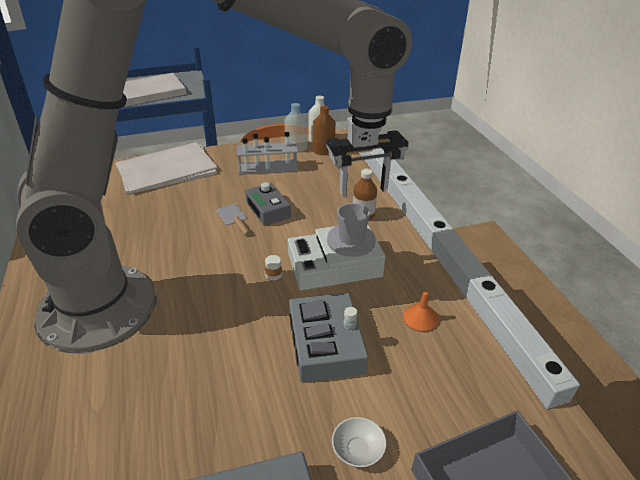

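The scene and side views show the power box at the right (side px ~328,335), the stirrer in the middle (335,255) and the timer at the left (267,203). The vial is at (350,318). Next I'll look at a zoomed side crop and the wrist picture.

```bash
cat > h.py <<'E'
import numpy as np,cv2
from workcell import monitor,vision
from scipy.spatial.transform import Rotation as Ro
def pose():
    s=monitor.observe();w,x,y,z=s['eef_rot'];T=np.eye(4);T[:3,:3]=Ro.from_quat([x,y,z,w]).as_matrix();T[:3,3]=s['tool_pos'];return T
def w_from_c(n,T=None):
    c=vision.get_calibration(n)
    if n=='wrist': return T@c['tool_from_camera']
    M=np.eye(4);M[:3,:3]=c['R'].T;M[:3,3]=-c['R'].T@c['t'];return M
def rays(n,uv):
    c=vision.get_calibration(n)
    p=cv2.undistortPoints(np.array(uv,float).reshape(-1,1,2),c['mtx'],np.array([c['k1'],0,0,0,0.]))[:,0]
    return np.c_[p,np.ones(len(p))]
def onplane(n,uv,z,T=None):
    M=w_from_c(n,T);d=rays(n,uv)@M[:3,:3].T
    return M[:3,3]+d*((z-M[2,3])/d[:,2])[:,None]
def cloud(n,d,T=None):
    v,u=np.mgrid[:480,:640];r=rays(n,np.c_[u.ravel(),v.ravel()])*d.ravel()[:,None]
    M=w_from_c(n,T);return (r@M[:3,:3].T+M[:3,3]).reshape(480,640,3)
E
python3 - <<'E'
from h import *
im=cv2.imread('pics/side0.png');c=im[170:390,200:400];cv2.imwrite('pics/c1.png',cv2.resize(c,(540,594),interpolation=cv2.INTER_CUBIC))
P=cloud('side',np.load('pics/side0.npz')['d'])
for nm,(u,v) in dict(wide=(316,311),auxa=(320,331),bar=(303,247),bk=(309,265),plg=(265,187),vial=(350,312),beaker=(350,212)).items(): print(nm,P[v,u].round(4))
print(pose().round(3))
E
```

```text
wide [ 0.4896 -0.223   0.0712]
auxa [ 0.4821 -0.2784  0.0688]
bar [0.5219 0.0041 0.0663]
bk [ 0.5184 -0.0645  0.0641]
plg [0.487  0.3092 0.0666]
vial [ 0.5476 -0.2762  0.1051]
beaker [0.648  0.0145 0.1434]
[[-0.    -0.001  1.     0.675]
 [-1.    -0.    -0.    -0.   ]
 [ 0.    -1.    -0.001  0.205]
 [ 0.     0.     0.     1.   ]]
```

View pics/c1.png

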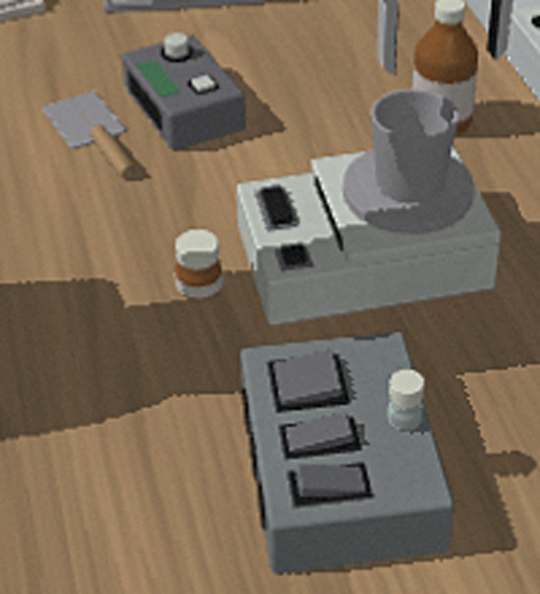

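View pics/wrist0.png

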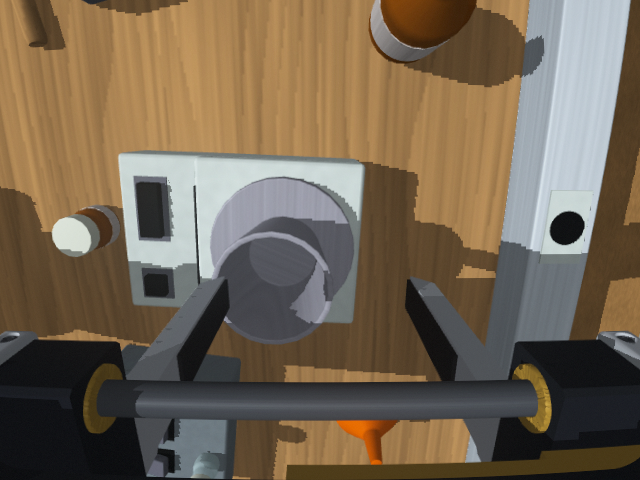

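The crop shows the three rockers on the power box, with the wide one at side px (314,310). The bar key is at (303,246), the square key at (309,264) and the plunger at (265,187). The wrist view shows the bar key at px (152,210). Now I'll measure from the depth images.

```bash
python3 - <<'E'
from h import *
D={n:np.load(f'pics/{n}0.npz') for n in('side','scene','wrist')}
T=pose()
def seg(n,lo,hi,box):
    P=cloud(n,D[n]['d'],T);m=(P[...,2]>lo)&(P[...,2]<hi)&(P[...,0]>box[0])&(P[...,0]<box[1])&(P[...,1]>box[2])&(P[...,1]<box[3])&(D[n]['d']>0)
    return P,m
def rect(nm,n,lo,hi,box):
    P,m=seg(n,lo,hi,box);X=P[m]
    if len(X)<20: print(nm,n,len(X));return
    (c,s,a)=cv2.minAreaRect((X[:,:2]*1000).astype(np.float32));print(nm,n,len(X),np.round(c,1),np.round(s,1),round(a,1),'z',X[:,2].mean().round(4),'med',np.median(X[:,:2],0).round(4))
pb=(.4,.65,-.38,-.14);st=(.45,.76,-.11,.11);tm=(.4,.6,.2,.38)
for n in D:
    rect('pbtop',n,.055,.064,pb); rect('deck',n,.050,.058,(.45,.6,-.11,.11)); rect('barkey',n,.0605,.07,(.49,.56,-.03,.04)); rect('sqkey',n,.0595,.07,(.49,.56,-.1,-.035))
    rect('stbody',n,.068,.076,st); rect('plate',n,.08,.088,st)
    rect('tmtop',n,.045,.054,tm); rect('plung',n,.064,.075,tm); rect('rocker',n,.0655,.08,(.44,.54,-.25,-.17));rect('wrongvial',n,.095,.112,pb)
for n in('side','wrist','scene'):  # dark-pixel key by ray
    im=D[n]['im'];P=cloud(n,D[n]['d'],T);g=im.max(2)
    m=(g<60)&(P[...,0]>.49)&(P[...,0]<.56)&(P[...,1]>-.03)&(P[...,1]<.05)&(P[...,2]>.05)&(P[...,2]<.075)
    v,u=np.nonzero(m)
    if len(u): print(n,len(u),u.mean(),v.mean(),onplane(n,[(u.mean(),v.mean())],.064,T).round(4))
E
```

```text
pbtop side 3249 [ 500.4 -262.2] [192.8 140.4] 82.9 z 0.0606 med [ 0.5066 -0.2866]
deck side 839 [517.2 -15.2] [133.2 171.1] 11.4 z 0.0557 med [ 0.5342 -0.0234]
barkey side 116 [521.8   7.9] [65.2 31.4] 77.9 z 0.0655 med [0.521  0.0103]
sqkey side 82 [521.8 -56. ] [48.3 60.5] 78.0 z 0.064 med [ 0.5188 -0.0621]
stbody side 848 [611.8 -13.4] [155.9 199. ] 86.2 z 0.0728 med [ 0.5944 -0.0628]
plate side 588 [639.2 -23.7] [112.  122.9] 67.7 z 0.0857 med [ 0.6225 -0.0413]
tmtop side 603 [484.4 281.3] [ 90.6 147.8] 10.9 z 0.0513 med [0.4807 0.2658]
plung side 45 [487.5 317.1] [26.3 25.5] 50.9 z 0.0703 med [0.4871 0.3127]
rocker side 362 [ 478.  -210.6] [68.2 65.1] 83.8 z 0.0709 med [ 0.4861 -0.2161]
wrongvial side 136 [ 548.2 -275.2] [25.5 25.4] 71.8 z 0.1039 med [ 0.5475 -0.2775]
pbtop scene 1060 [ 503.8 -258.6] [193.1 143.4] 83.3 z 0.06 med [ 0.5321 -0.2427]
deck scene 537 [521.  12.] [179.3 104.9] 52.5 z 0.0549 med [0.5299 0.0129]
barkey scene 99 [524.8  14.8] [49.9 27.5] 89.0 z 0.0644 med [0.5256 0.0171]
sqkey scene 31 [522.6 -50. ] [26.8 15.7] 4.2 z 0.0641 med [ 0.52   -0.0479]
stbody s
[... 585 characters left out ...]
123.7] 71.7 z 0.0561 med [ 0.5332 -0.0048]
barkey wrist 1276 [524.2  15.2] [50.2 21.2] 87.7 z 0.0653 med [0.5253 0.016 ]
sqkey wrist 488 [521.4 -57. ] [21.7 20.1] 87.9 z 0.0655 med [ 0.5223 -0.0561]
stbody wrist 8405 [614.3 -12.9] [148.9 196.8] 87.4 z 0.0729 med [0.6391 0.0368]
plate wrist 6978 [648.5   1.1] [ 90.3 122.6] 76.3 z 0.0862 med [0.6535 0.0154]
tmtop wrist 0
plung wrist 0
rocker wrist 64 [ 509.5 -231. ] [14.6  5.5] 80.4 z 0.0721 med [ 0.511  -0.2328]
wrongvial wrist 11
side 123 302.4878048780488 245.9918699186992 [[0.5224 0.0111 0.064 ]]
wrist 1351 150.09474463360473 209.43153219837157 [[0.5254 0.0163 0.064 ]]
scene 113 337.30973451327435 246.6637168141593 [[0.531  0.0215 0.064 ]]
```

Estimates in mm:

| Item | x | y | Yaw (rad) |
|---|---|---|---|
| Power box centre | 502 | -260.5 | -0.122 |
| Rocker push point | 506.5 | -216 | |
| Bar key | 524.5 | 15 | -0.04 |
| Plunger | 489.5 | 318 | 0.2 |

I'll shut the fingers and turn about 90° so the jaw axis runs along y.

```bash
python3 -m inch '[[0,[0,0,0],[0,-0.18,0]],[0,[0,0,0],[0,-0.18,0]],[0,[0,0,0],[0,-0.18,0]],[0,[0,0,0],[0,-0.18,0]],[0,[0,0,0],[0,-0.18,0]]]' 10; python3 -m inch '[[0,[0,0,0],[0,-0.18,0]],[0,[0,0,0],[0,-0.18,0]],[0,[0,0,0],[0,-0.18,0]],[0,[0,0,0],[0,0,0]]]'
cat >> h.py <<'E'
def to(x,y,z):
    T=pose();print('tcp',(T[:3,3]*1000).round(1),'yaw x',np.arctan2(T[1,0],T[0,0]).round(3),'rows: d tool mm',(T[:3,:3].T@(np.array([x,y,z])-T[:3,3]*1000)).round(1),'F',monitor.observe()['ft_force'].round(2),'t',round(monitor.observe()['clock'],2))
E
python3 -c "
from h import *
to(506.5,-216,120)"
```

```text
clock: 0.78
tool_pos: [0.6748, -0.0001, 0.2052]
eef_rot: [-0.668, 0.668, -0.231, 0.231]
ft_force: [-0.4, -0.3, 0.2]
finger_gap: 0.504
clock: 1.27
tool_pos: [0.6748, -0.0002, 0.2052]
eef_rot: [0.706, -0.705, 0.047, -0.046]
ft_force: [-1.4, -0.7, 0.1]
finger_gap: 0.077
tcp [ 6.748e+02 -2.000e-01  2.052e+02] yaw x -0.132 rows: d tool mm [-138.4   85.2 -236.1] F [-1.38 -0.67  0.15] t 1.27
```

```bash
python3 -m inch '[[0,[-35,0,-59],[0,0,0]],[0,[-35,0,-59],[0,0,0]],[0,[-35,0,-59],[0,0,0]],[0,[-33,0,-59],[0,0,0]],[0,[0,0,0],[0,0,0]]]'; python3 -m inch '[[0,[0,45,0],[0,0,0]],[0,[0,40,0],[0,0,0]],[0,[0,0,0],[0,0,0]],[0,[0,0,0],[0,0,0]]]'
python3 - <<'E'
from h import *
to(506.5,-216,90)
T=pose()
for n in('wrist','side'):
    im,d=vision.get_image(n);np.savez(f'pics/{n}1.npz',im=im,d=d,T=T);cv2.imwrite(f'pics/{n}1.png',im[:,:,::-1])
im=cv2.imread('pics/side1.png');a=cv2.resize(im[250:390,260:400],(480,480),interpolation=cv2.INTER_CUBIC)
w=cv2.imread('pics/wrist1.png')
cv2.imwrite('pics/v1.png',np.hstack([cv2.resize(a,(360,360)),cv2.resize(w,(440,330))[:, :] if 0 else cv2.copyMakeBorder(cv2.resize(w,(440,330)),0,30,0,0,cv2.BORDER_CONSTANT)]))
E
```

```text
clock: 1.9
tool_pos: [0.5188, -0.202, 0.2057]
eef_rot: [-0.705, 0.706, -0.051, 0.05]
ft_force: [-0.0, 1.1, 0.2]
finger_gap: 0.004
clock: 2.4
tool_pos: [0.5226, -0.1974, 0.1218]
eef_rot: [-0.706, 0.706, -0.046, 0.047]
ft_force: [0.2, -0.1, 0.2]
finger_gap: 0.003
tcp [ 522.6 -197.4  121.8] yaw x -0.132 rows: d tool mm [-13.5  31.8 -20.6] F [ 0.19 -0.12  0.18] t 2.4
```

View pics/v1.png

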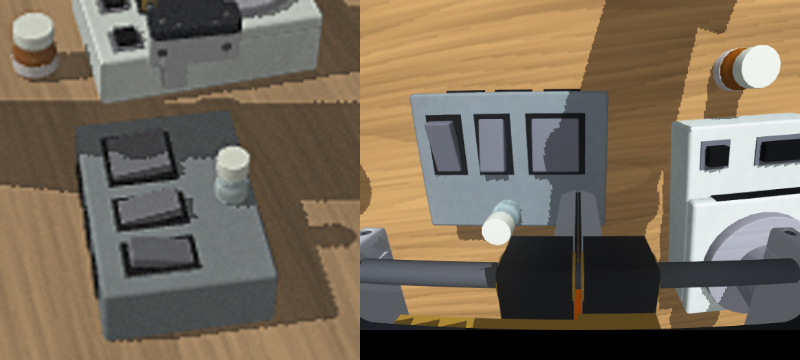

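The wrist view (right half, shown at 0.69 scale) has the wide rocker at about (556,144) in the picture and the fingertip close behind it at (578,210). The vial is clear of the gripper at (500,225). I'll refine the rocker position from the wrist depth and reuse the same picture for the bar key.

```bash
python3 - <<'E'
from h import *
f=np.load('pics/wrist1.npz');T=f['T'];P=cloud('wrist',f['d'],T)
ya=-.122;R=np.array([[np.cos(ya),-np.sin(ya)],[np.sin(ya),np.cos(ya)]])
def rect(nm,m):
    X=P[m];c,s,a=cv2.minAreaRect((X[:,:2]*1000).astype(np.float32));print(nm,len(X),np.round(c,1),np.round(s,1),round(a,1),X[:,2].mean().round(4));return X
B=lambda a,b,c,d:(P[...,0]>a)&(P[...,0]<b)&(P[...,1]>c)&(P[...,1]<d)&(f['d']>0)
z=P[...,2]
rect('pbtop',(z>.056)&(z<.064)&B(.4,.65,-.38,-.14))
X=rect('rocker',(z>.0645)&(z<.08)&B(.45,.513,-.245,-.185))
p=(X[:,:2]*1000-[502,-260.5])@R
for lo in range(-50,16,5):
    q=(p[:,0]>=lo)&(p[:,0]<lo+5)
    if q.sum()>5: print('boxx',lo,'z',(X[q,2].mean()*1000).round(1),'y',p[q,1].min().round(1),p[q,1].max().round(1))
rect('barkey',(z>.061)&(z<.07)&B(.49,.56,-.03,.05))
to(506.5,-216,90)
E
```

```text
pbtop 37140 [ 502.  -261.2] [189.9 139.3] 82.9 0.0613
rocker 5235 [ 485.9 -212.3] [48.3 52.4] 83.7 0.071
boxx -45 z 67.2 y 23.4 66.0
boxx -40 z 68.2 y 23.2 69.8
boxx -35 z 69.0 y 22.5 65.9
boxx -30 z 69.9 y 22.3 65.9
boxx -25 z 70.8 y 22.0 65.8
boxx -20 z 71.6 y 22.6 65.8
boxx -15 z 72.4 y 22.5 65.8
boxx -10 z 73.3 y 22.3 65.7
boxx -5 z 74.1 y 22.2 65.7
boxx 0 z 74.7 y 22.0 65.6
barkey 1563 [523.    9.5] [39.4 21.1] 88.6 0.0651
tcp [ 522.8 -197.6  122.2] yaw x -0.132 rows: d tool mm [-13.8  32.1 -20.3] F [ 0.2  -0.06  0.62] t 2.5
```

```bash
python3 -m inch '[[0,[-14,0,-20],[0,0,0]],[0,[0,20,0],[0,0,0]],[0,[0,15,0],[0,0,0]],[0,[0,0,0],[0,0,0]],[0,[0,0,0],[0,0,0]]]'; python3 -c "
from h import *
to(506.5,-216,75)"
```

```text
clock: 3.12
tool_pos: [0.5058, -0.2154, 0.0861]
eef_rot: [-0.706, 0.706, -0.046, 0.046]
ft_force: [0.1, -0.3, 0.1]
finger_gap: 0.003
tcp [ 505.8 -215.4   86.1] yaw x -0.131 rows: d tool mm [ 0.8 11.1 -0.5] F [ 0.09 -0.32  0.15] t 3.12
```

```bash
python3 -m inch '[[0,[1,9,0],[0,0,0]],[0,[0,3,0],[0,0,0]],[0,[0,2,0],[0,0,0]],[0,[0,0,0],[0,0,0]]]'; python3 -m inch '[[0,[0,2,0],[0,0,0]],[0,[0,0,0],[0,0,0]]]';python3 -m inch '[[0,[0,2,0],[0,0,0]],[0,[0,0,0],[0,0,0]]]';python3 -m inch '[[0,[0,1,0],[0,0,0]],[0,[0,0,0],[0,0,0]]]'
```

```text
clock: 3.62
tool_pos: [0.5061, -0.2156, 0.0714]
eef_rot: [0.706, -0.706, 0.046, -0.046]
ft_force: [0.4, -0.1, -0.4]
finger_gap: 0.007
clock: 3.88
tool_pos: [0.5064, -0.2157, 0.0695]
eef_rot: [-0.706, 0.706, -0.046, 0.046]
ft_force: [2.3, 0.2, 2.7]
finger_gap: 0.006
clock: 4.12
tool_pos: [0.5069, -0.2158, 0.0678]
eef_rot: [-0.706, 0.706, -0.046, 0.047]
ft_force: [4.1, -0.9, 4.1]
finger_gap: 0.004
clock: 4.38
tool_pos: [0.5071, -0.2158, 0.0673]
eef_rot: [-0.705, 0.706, -0.046, 0.047]
ft_force: [3.4, 0.1, 13.7]
finger_gap: 0.005
```

```bash
python3 -m inch '[[0,[0,1,0],[0,0,0]],[0,[0,0,0],[0,0,0]]]'; python3 -m inch '[[0,[0,-30,0],[0,0,0]],[0,[0,-50,0],[0,0,0]],[0,[0,-50,0],[0,0,0]],[0,[-10,0,0],[0,0,0]],[0,[0,0,0],[0,0,0]]]'
python3 - <<'E'
from h import *
to(524.5,15,120)
T=pose();im,d=vision.get_image('wrist');P=cloud('wrist',d,T);cv2.imwrite('pics/wrist2.png',im[:,:,::-1])
ya=-.122;R=np.array([[np.cos(ya),-np.sin(ya)],[np.sin(ya),np.cos(ya)]])
p=(P[...,:2]*1000-[502,-261])@R;z=P[...,2]*1000
for yc in(45,-15,-62):
  r=[z[(abs(p[...,1]-yc)<8)&(abs(p[...,0]-x)<2)&(d>0)&(z<85)] for x in(-40,-30,-20,-10,-2,2)]
  print(yc,[round(float(np.median(a)),1) if len(a) else None for a in r])
E
```

```text
clock: 4.62
tool_pos: [0.5072, -0.2159, 0.0669]
eef_rot: [-0.705, 0.706, -0.046, 0.047]
ft_force: [-1.3, 1.4, 25.5]
finger_gap: 0.01
clock: 5.25
tool_pos: [0.4949, -0.2143, 0.1947]
eef_rot: [0.706, -0.706, 0.047, -0.046]
ft_force: [-0.2, 0.0, -0.8]
finger_gap: 0.007
tcp [ 494.9 -214.3  194.7] yaw x -0.131 rows: d tool mm [ -0.5  74.7 231.2] F [-0.16  0.02 -0.78] t 5.25
45 [76.2, 73.9, 71.2, 69.1, 67.1, 66.5]
-15 [66.9, 69.2, 71.2, 73.4, 74.7, 75.4]
-62 [75.9, 73.6, 71.6, 69.4, 67.2, 66.5]
```

The wide rocker's profile now matches aux_b, the one found switched on, and aux_a is unchanged. Next is the bar key.

```bash
python3 -m inch '[[0,[0,0,58],[0,0,0]],[0,[0,0,58],[0,0,0]],[0,[0,0,58],[0,0,0]],[0,[0,0,57],[0,0,0]],[0,[0,0,0],[0,-0.09,0]]]'; python3 -m inch '[[0,[0,45,0],[0,0,0]],[0,[0,40,0],[0,0,0]],[0,[0,0,0],[0,0,0]],[0,[0,0,0],[0,0,0]]]'
python3 - <<'E'
from h import *
T=pose();im,d=vision.get_image('wrist');P=cloud('wrist',d,T);cv2.imwrite('pics/wrist3.png',im[:,:,::-1]);z=P[...,2]
m=(z>.0605)&(z<.071)&(P[...,0]>.49)&(P[...,0]<.56)&(P[...,1]>-.03)&(P[...,1]<.06)&(im.max(2)<70)
X=P[m];print(len(X),cv2.minAreaRect((X[:,:2]*1000).astype(np.float32)),X[:,2].mean())
to(524.5,15,80)
E
```

```text
clock: 5.92
tool_pos: [0.526, 0.0195, 0.194]
eef_rot: [0.707, -0.707, 0.013, -0.011]
ft_force: [1.2, -1.0, -0.1]
finger_gap: 0.006
clock: 6.42
tool_pos: [0.5267, 0.0148, 0.1111]
eef_rot: [0.707, -0.707, 0.015, -0.014]
ft_force: [1.6, -0.5, 1.0]
finger_gap: 0.006
2324 ((522.9961547851562, 15.65541934967041), (49.95670700073242, 20.041685104370117), 87.43231964111328) 0.06533073067511697
tcp [527.1  14.8 111.6] yaw x -0.041 rows: d tool mm [-2.7 31.6  0.1] F [ 0.1  -0.25  0.18] t 6.47
```

View pics/wrist3.png

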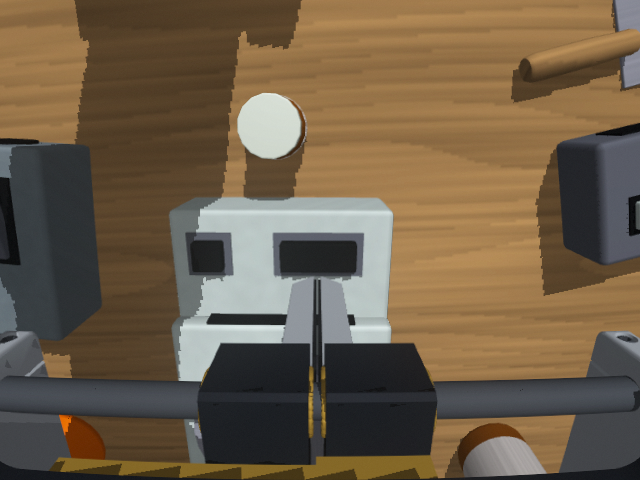

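The bar key (wrist px 318,257) sits straight ahead of the fingertip (318,280), and the square key (208,257) is well to the side. The key centre measures (523, 15.6).

```bash
python3 -m inch '[[0,[-4,20,1],[0,0,0]],[0,[0,15,0],[0,0,0]],[0,[0,8,0],[0,0,0]],[0,[0,0,0],[0,0,0]]]'; python3 -m inch '[[0,[0,3,0],[0,0,0]],[0,[0,2,0],[0,0,0]],[0,[0,0,0],[0,0,0]]]';python3 -m inch '[[0,[0,2,0],[0,0,0]],[0,[0,0,0],[0,0,0]]]';python3 -m inch '[[0,[0,1.5,0],[0,0,0]],[0,[0,0,0],[0,0,0]]]'
```

```text
clock: 6.98
tool_pos: [0.5225, 0.0158, 0.0674]
eef_rot: [0.707, -0.707, 0.015, -0.014]
ft_force: [0.5, 0.0, 0.0]
finger_gap: 0.008
clock: 7.35
tool_pos: [0.5227, 0.0159, 0.0626]
eef_rot: [0.707, -0.707, 0.014, -0.015]
ft_force: [0.8, -0.3, 0.5]
finger_gap: 0.006
clock: 7.6
tool_pos: [0.5225, 0.0159, 0.0604]
eef_rot: [0.707, -0.707, 0.014, -0.014]
ft_force: [0.6, 0.8, 1.6]
finger_gap: 0.005
clock: 7.85
tool_pos: [0.5226, 0.0159, 0.0591]
eef_rot: [0.707, -0.707, 0.014, -0.015]
ft_force: [-0.1, -0.0, 7.4]
finger_gap: 0.006
```

```bash
python3 -m inch '[[0,[0,1,0],[0,0,0]],[0,[0,0,0],[0,0,0]]]';  python3 -m inch '[[0,[0,1,0],[0,0,0]],[0,[0,0,0],[0,0,0]]]'
```

```text
clock: 8.1
tool_pos: [0.5227, 0.0159, 0.0588]
eef_rot: [-0.707, 0.707, -0.014, 0.015]
ft_force: [-5.5, 0.5, 20.8]
finger_gap: 0.006
clock: 8.35
tool_pos: [0.5228, 0.0159, 0.0585]
eef_rot: [-0.707, 0.707, -0.014, 0.015]
ft_force: [-9.1, -0.0, 34.4]
finger_gap: 0.003
```

```bash
python3 -m inch '[[0,[0,-30,0],[0,0,0]],[0,[0,-40,0],[0,0,0]],[0,[0,-40,0],[0,0,0]],[0,[0,0,0],[0,0,0]]]'
python3 - <<'E'
from h import *
T=pose();im,d=vision.get_image('wrist');P=cloud('wrist',d,T);cv2.imwrite('pics/wrist4.png',im[:,:,::-1]);z=P[...,2]
for nm,c in(('bar',(.523,.0157)),('sq',(.520,-.0572)),('deck',(.523,-.02))):
  m=(abs(P[...,0]-c[0])<.006)&(abs(P[...,1]-c[1])<.006)&(d>0)&(z<.09)
  print(nm,m.sum(),np.median(z[m]))
to(489.5,318,168)
E
```

```text
clock: 8.85
tool_pos: [0.5238, 0.0159, 0.1695]
eef_rot: [0.707, -0.707, 0.013, -0.016]
ft_force: [0.5, 0.1, -0.2]
finger_gap: 0.009
bar 214 0.06008003671962964
sq 214 0.06621103090602537
deck 198 0.056176303295706165
tcp [522.9  15.8 167.7] yaw x -0.041 rows: d tool mm [-4.570e+01 -3.000e-01  3.006e+02] F [-0.44 -0.16 -0.67] t 8.9
```

The bar key top is now 3.9 mm above the deck, against 10 mm before, so it's fully down and staying there. The square key is untouched. Next is the timer.

```bash
python3 -m inch '[[0,[-9,0,60],[0,0,0]],[0,[-9,0,60],[0,0,0]],[0,[-9,0,60],[0,0,0]],[0,[-9,0,60],[0,0,0]],[0,[-10,0,60],[0,0,0]]]'; python3 -m inch '[[0,[0,30,0],[0,-0.12,0]],[0,[0,20,0],[0,-0.12,0]],[0,[0,0,0],[0,0,0]],[0,[0,0,0],[0,0,0]]]'
python3 - <<'E'
from h import *
T=pose();im,d=vision.get_image('wrist');np.savez('pics/t.npz',d=d,im=im,T=T);P=cloud('wrist',d,T);cv2.imwrite('pics/wrist5.png',im[:,:,::-1]);z=P[...,2]
b=(P[...,0]>.42)&(P[...,0]<.56)&(P[...,1]>.19)&(P[...,1]<.38)&(d>0)
for nm,lo,hi in(('plunger',.067,.075),('top',.046,.0535)):
  m=b&(z>lo)&(z<hi)
  X=P[m]
  if len(X): print(nm,len(X),cv2.minAreaRect((X[:,:2]*1000).astype(np.float32)),X[:,2].mean())
to(489.5,318,80)
E
```

```text
clock: 9.52
tool_pos: [0.4877, 0.3188, 0.1654]
eef_rot: [-0.707, 0.707, -0.015, 0.014]
ft_force: [1.4, -0.3, -0.8]
finger_gap: 0.004
clock: 10.02
tool_pos: [0.4888, 0.3174, 0.117]
eef_rot: [0.704, -0.704, -0.069, 0.069]
ft_force: [0.3, 1.0, -0.2]
finger_gap: 0.007
plunger 1097 ((488.07232666015625, 317.1533203125), (23.44140625, 25.59261703491211), 13.106888771057129) 0.07088238015002718
top 19696 ((486.30316162109375, 280.29888916015625), (88.86617279052734, 139.3667449951172), 11.931678771972656) 0.051182074270312405
tcp [489.  317.5 117.5] yaw x 0.196 rows: d tool mm [ 0.5 37.5  0.4] F [0.09 0.18 0.3 ] t 10.07
```

View pics/wrist5.png

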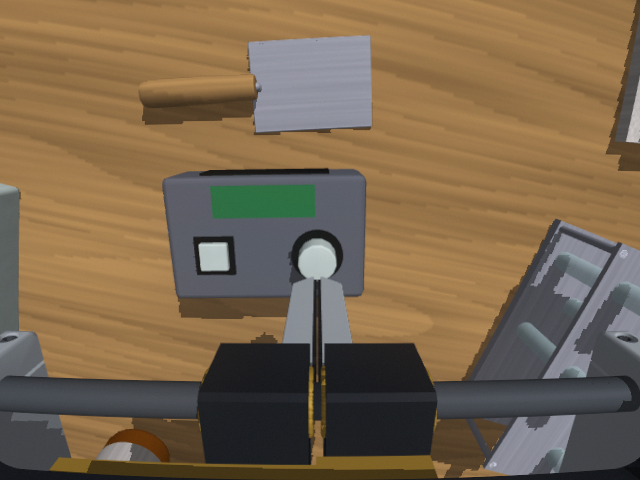

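The plunger (wrist px 317,260) is directly ahead of the fingertip, the low key (214,257) is well aside, and the rack is clear below. The TCP is within 1 mm of the plunger axis, so I press straight down.

```bash
python3 -m inch '[[0,[0,25,0],[0,0,0]],[0,[0,18,0],[0,0,0]],[0,[0,0,0],[0,0,0]],[0,[0,0,0],[0,0,0]]]'; python3 -m inch '[[0,[0,4,0],[0,0,0]],[0,[0,4,0],[0,0,0]],[0,[0,0,0],[0,0,0]]]';python3 -m inch '[[0,[0,2,0],[0,0,0]],[0,[0,0,0],[0,0,0]]]';python3 -m inch '[[0,[0,1,0],[0,0,0]],[0,[0,0,0],[0,0,0]]]'
```

```text
clock: 10.58
tool_pos: [0.489, 0.3177, 0.0746]
eef_rot: [0.704, -0.703, -0.07, 0.07]
ft_force: [0.1, -0.5, 0.2]
finger_gap: 0.007
clock: 10.95
tool_pos: [0.4891, 0.3177, 0.0661]
eef_rot: [0.704, -0.703, -0.07, 0.07]
ft_force: [0.8, 0.5, 2.7]
finger_gap: 0.003
clock: 11.2
tool_pos: [0.4891, 0.3177, 0.0641]
eef_rot: [0.704, -0.703, -0.07, 0.07]
ft_force: [2.6, 1.2, 3.9]
finger_gap: 0.005
clock: 11.45
tool_pos: [0.489, 0.3177, 0.0631]
eef_rot: [0.704, -0.703, -0.07, 0.07]
ft_force: [2.9, 2.5, 4.4]
finger_gap: 0.005
```

```bash
python3 -m inch '[[0,[0,1,0],[0,0,0]],[0,[0,0,0],[0,0,0]]]'; python3 -m inch '[[0,[0,1,0],[0,0,0]],[0,[0,0,0],[0,0,0]]]'
```

```text
clock: 11.7
tool_pos: [0.489, 0.3177, 0.0623]
eef_rot: [0.704, -0.704, -0.07, 0.07]
ft_force: [2.3, 1.8, 7.7]
finger_gap: 0.004
clock: 11.95
tool_pos: [0.4891, 0.3178, 0.062]
eef_rot: [0.704, -0.704, -0.071, 0.07]
ft_force: [-0.2, -1.5, 20.6]
finger_gap: 0.007
```

The plunger is on its stop: the force jumped to 20.6 N with the tip at 62 mm. I'll retract and check everything.

```bash
python3 -m inch '[[0,[0,-10,0],[0,0,0]],[0,[0,-25,0],[0,0,0]],[0,[0,-40,0],[0,0,0]],[0,[0,-50,0],[0,0,0]],[0,[0,0,0],[0,0,0]]]'; python3 -m inch '[[0,[0,0,0],[0,0,0]],[0,[0,0,0],[0,0,0]]]'
python3 - <<'E'
from h import *
T=pose();im,d=vision.get_image('wrist');P=cloud('wrist',d,T);z=P[...,2]
b=(P[...,0]>.42)&(P[...,0]<.56)&(P[...,1]>.19)&(P[...,1]<.38)&(d>0)
for nm,lo,hi in(('plunger',.067,.075),('top',.046,.0535)):
  X=P[b&(z>lo)&(z<hi)];print(nm,len(X),cv2.minAreaRect((X[:,:2]*1000).astype(np.float32)),X[:,2].mean())
im,d=vision.get_image('side');P=cloud('side',d);P0=cloud('side',np.load('pics/side0.npz')['d'])
ya=-.122;R=np.array([[np.cos(ya),-np.sin(ya)],[np.sin(ya),np.cos(ya)]])
p=(P[...,:2]*1000-[502,-261])@R
for yc in(45,-15,-62): print(yc,[round(float(np.median(P[...,2][(abs(p[...,1]-yc)<8)&(abs(p[...,0]-x)<3)])*1000),1) for x in(-38,-20,-4)])
m=(abs(P[...,0]-.523)<.006)&(abs(P[...,1]-.0157)<.015);print('bar z',np.median(P[...,2][m]))
for nm,lo,hi,B in(('vial',.095,.112,(.5,.6,-.32,-.22)),('beaker',.13,.172,(.58,.72,-.08,.08))):
  for Q in(P0,P):
    m=(Q[...,2]>lo)&(Q[...,2]<hi)&(Q[...,0]>B[0])&(Q[...,0]<B[1])&(Q[...,1]>B[2])&(Q[...,1]<B[3]);print(nm,Q[m].mean(0).round(4))
cv2.imwrite('pics/side_end.png',im[:,:,::-1]);to(0,0,0)
E
```

```text
clock: 12.58
tool_pos: [0.4896, 0.3182, 0.1891]
eef_rot: [0.704, -0.703, -0.072, 0.069]
ft_force: [0.2, -1.0, 0.2]
finger_gap: 0.003
clock: 12.82
tool_pos: [0.488, 0.3169, 0.1845]
eef_rot: [-0.703, 0.704, 0.07, -0.071]
ft_force: [-0.5, 0.6, 0.2]
finger_gap: 0.006
plunger 721 ((488.40277099609375, 317.0602722167969), (24.494184494018555, 25.06098747253418), 12.58485221862793) 0.07085758628305024
top 13438 ((486.7483215332031, 280.0456237792969), (89.1135025024414, 139.8381805419922), 11.964227676391602) 0.051171947459472684
45 [75.4, 71.5, 67.3]
-15 [67.1, 70.9, 74.0]
-62 [74.4, 70.5, 65.7]
bar z 0.06031181517900419
vial [ 0.5477 -0.277   0.1039]
vial [ 0.5478 -0.2771  0.1039]
beaker [ 0.6436 -0.017   0.1511]
beaker [ 0.6437 -0.0169  0.1511]
tcp [488.2 317.1 184.8] yaw x 0.199 rows: d tool mm [-541.   186.  -214.1] F [-0.47  0.36 -0.82] t 12.93
```

View pics/side_end.png

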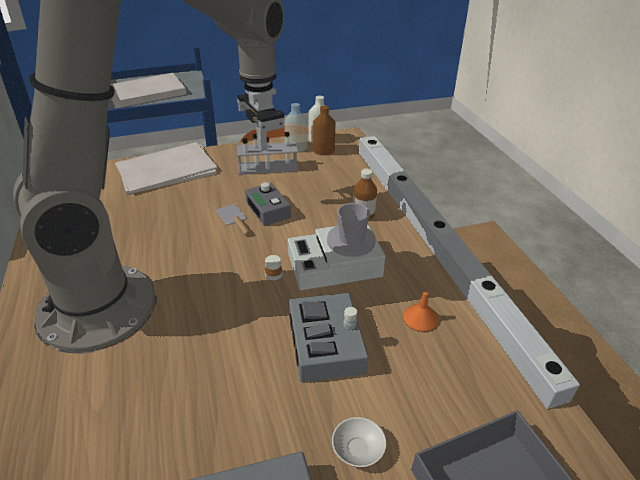

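The final side view shows everything where it stood: timer at px (268,203), beaker (350,222), vial (350,318), with the arm clear above the timer. The checks agree, so I'm handing in.

```bash
python3 -c "
from workcell import sign_off
print(sign_off())"
```

```text
the job is handed in; nothing more can be done
None
```

I pressed the three controls in the order asked with shut fingertips and handed the job in at about 13 s of the 48 s allowed; no verdict is reported.

- **Wide rocker:** it is fully over. I pushed until it hit its stop (25 N at the wrist), and its profile now matches the rocker that was found switched on.
- **Bar key:** it is fully down and stayed there. I pushed to its stop (34 N), and its top is now about 4 mm above the deck instead of 10 mm.
- **Plunger:** I pushed it down 8 mm to its stop (21 N). Its top is back at the height it had before.
- **Everything else:** the two narrow rockers look unchanged, and the square key was unchanged when measured after the bar key press. I didn't measure the timer's low key; the fingertip pressed about 72 mm away from it. The timer, vial and beaker measure within 0.5 mm of where they stood. The other items look in place in the last picture, and the arm ended clear above the timer.

No check failed. The cameras disagreed by up to about 4 mm in position for the power box and plunger, and by more for the bar key. I refined each target from a close wrist picture before pressing, and that camera's heights read about 1 mm high.

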